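# Set the clamp screw of a detector flow-cell slide

## Robot

A 6-joint arm with a two-finger parallel gripper is mounted at the origin on the work surface. World frame = base frame: x ahead of the robot, y to its left, z up, the work surface at z = 0. Lengths are in m, angles in rad, forces in N, time in s.
With the tool pointing down it reaches from about 0.3 to 0.875 m from the base axis. Payload 4.2 kg.
Tool frame: the origin (TCP) lies at the very end of the fingers, on their centre line; the grasp point (between the pads) lies 19 mm behind it; y points along the fingers, z is the direction in which the jaws open and shut, and the axes are right-handed (so a half turn about y gives the same grasp; the last joint's range is limited). The gripper opens to 85 mm and grips with 20 to 120 N. Pads are 22 mm wide; open, the fingers measure 114 mm over their backs; the gripper's body (76 mm by 85 mm) begins 54 mm behind the grasp point. The pads swing forward as they close: fully open they stand 13 mm farther back than shut.
Start: joints at [-1.332, 0.32, 1.565, -0, 1.257, -0.02], TCP at [0.147, -0.556, 0.231] pointing down, gripper open.
Joint ranges: [-3.11, 3.11], [-0.84, 2.01], [0.21, 2.61], [-1.34, 4.49], [0.05, 2.63], [-2.56, 2.56]. Speed limits (rad/s): [2.57, 2.57, 3.14, 3.14, 3.14, 3.14].

## Interface

Orientations are given as [roll, pitch, yaw] about the fixed x, y, z axes, in that order (R = Rz(yaw) Ry(pitch) Rx(roll)).
In Python, from station import manip gives the robot as it stands.
- The arm moves only by the shell command python3 -m crank 'ROWS'. ROWS is JSON, a list of rows, each a list of 5 numbers: the closure in counts, from 0 (fully open) to 255 (shut), then the shift along the tool's x, y, z in m, then the turn about the tool's y in degrees. A call has exactly 8 rows; each row is the pose to reach, as a shift and turn from the pose commanded when the call began, along the tool's axes at that moment; what a row does not reach only later rows make up. A row lasts 1/12 s, in which the tool goes at most 41.7 mm and 7.16 degrees, less where a joint would pass 70% of its speed; a pose out of reach is approached as far as the arm can. A call with a gripper value outside its range is refused whole. The fingers move at their own pace and stop on an object; the grip force is fixed at half the most. Time passes only in rows, so rows that repeat a pose let the fingers close, or fill a call up. It gives the time, the measured TCP pose, the force and the opening at its end, in the units of the state.
- manip.get_obs(): the state, without advancing time (a new reading comes with each control period).
- manip.camera(name): name is "scene" or "top" or "wrist"; returns the picture (384x512x3 uint8, blue, green, red); there is no depth.
- manip.camera_model(name): a dict with "vfov" (degrees; the focal length in pixels is half the picture's height over the tangent of half this angle, whatever the lens; pixels are square), "cx", "cy" (the principal point, pixels), "rvec" (rotation vector, rad) and "tvec" (3), from world to camera coordinates, as OpenCV has them. Camera axes: x right, y down, z forward; pixel columns grow to the right and rows downward; lengths in m; the calibration is good to about 2 mm. A picture is of the moment at which its call begins: read the wrist's pose just before it. camera_model takes no time and is no camera call; for the wrist camera it gives the pose at the moment of the call.
- manip.hand_in(): hands the job in, once; it reports no verdict.
The state is a dict: "time": time; "joints": joint angles; "dq": joint speeds; "joint_efforts": joint torques, N m; "ee_pos": TCP position; "tcp_rot": TCP orientation; "contact_force": force on the tool from outside, world axes, zero at the start; "ft_torque": the same for the moment, N m; "gripper_width": opening from 0.0 (shut) to 1.0 (fully open).
Only numpy, scipy, OpenCV 4.12 (cv2) and the standard library are available. Lean on these libraries where they do the work, as an engineer would, in place of code of your own. Each camera call takes 0.05 s, during which the arm holds its last target.

## Task

Push the blue flow-cell carrier along its rails until it clicks into the detent under the bridge, not past it. Then turn the red thumbscrew clockwise until it seats, back it off a quarter turn, and keep hold of it there: finish with the gripper still gripping the thumbscrew, so that a colleague can tighten the lock nut. Leave the carrier in its detent and all the loose things on the bench where they are.

Things in the scene. Friction and masses are not known exactly. Their poses are not given: they have to be found in the camera images.
- slide_base: Fixed grey base plate 170 x 420 x 12 mm of the slide, bolted to the bench; origin at the centre of its underside, z up. Two steel rails run along its y axis. Yellow marks on the plate at y = +25 mm meet the yellow marks on the carrier when it is in its detent. End stops, 32 mm above the bench, at y = -200 and +200 mm.
- bridge_top (a point): Centre of the top of the fixed aluminium bridge that stands across the rails, 84 mm above the bench, at slide_base x = 0, y = +75 mm; axes as slide_base. Bridge: 152 mm along x, 34 mm along y, open underneath from 24 to 68 mm above the bench. A brass lock nut 26 mm in diameter stands on it, up to 90 mm.
- carrier (a joint): Position in m of the blue carrier on its rails, 0 to 0.145, growing towards slide_base +y (towards and under the bridge). Starts between 0 and 0.03; the spring-ball detent is at 0.100 (settles within 2 mm). Friction 1 to 2 N. From 0.086 to 0.093 the ball resists (peak 6 to 7 N), then pulls the carrier in; leaving takes the same again.
- cell_top (a point): Centre of the top of the steel flow cell (50 x 44 mm, 58 mm above the bench) on the front end of the blue carrier; in the detent it is right under the thumbscrew. Carrier plate: 88 x 150 mm, 24 to 38 mm above the bench, 0.36 to 0.63 kg, captive on the rails; the cell is 50 mm ahead (+y) of its centre, where its yellow marks are.
- tab_top (a point): Centre of the top of the orange upright tab on the carrier's rear end, by which it is pushed or held; axes parallel to slide_base's. The tab is 34 mm wide (x), 14 mm thick (y), and rises 66 mm from the carrier plate to this point 104 mm above the bench. It is 110 mm behind (-y) the flow cell's centre.
- screw (a joint): Angle in rad of the thumbscrew: 0 = seated (hard stop), negative = backed off; clockwise from above grows. It starts between -1.2 and -0.6; it is stiff enough (about 0.06 N m) to stay where it is left. A quarter turn off the seat is -1.571. It does not rise or sink as it turns.
- wing: Red wing head of the thumbscrew, standing upright over the bridge: a bar 42 mm long (its x), 12 mm thick (its y), from 100 to 130 mm above the bench, on a collar 26 mm in diameter. Origin on the screw's vertical axis, 90 mm above the bench, at slide_base x = 0, y = +75 mm. At joint value 0 its x axis points 45 degrees clockwise from slide_base's x axis.
- wing_grip (a point): Point on the screw's axis at the middle of the wing bar's height, 116 mm above the bench: where to grip it, across the bar's 12 mm (along its y axis); axes as those of the wing.
- sample_jar: Loose: small amber jar with white cap, 40 mm diameter, 55 mm tall, beside the far side of the slide; origin at the centre of its underside. Bystander.
- parts_tray: Loose: low blue tray 70 x 110 x 22 mm beside the far side of the slide; origin at the centre of its underside. Bystander.
- spanner: Loose: steel spanner 130 mm long lying on the bench on the robot's side of the slide; origin at the middle of its underside. Bystander.
- solvent_amber: Loose: amber bottle, 84 mm diameter, 200 mm tall; origin at the centre of its underside. Bystander.
- solvent_clear: Loose: whitish clear-glass bottle with white cap, 70 mm diameter, 160 mm tall; origin at the centre of its underside. Bystander.
- beaker: Loose: clear beaker, 70 mm diameter, 85 mm tall; origin at the centre of its underside. Bystander.
- vial_box: Loose: cardboard box 100 x 130 x 50 mm; origin at the centre of its underside. Bystander.

How it is judged:
On the way, in this order (a step that is already met when the one before it is completed fails the run):
1. the carrier sits in the detent under the bridge (value of joint carrier between 0.096 and 0.104 m), for 0.2 s.
2. the thumbscrew is turned clockwise until it seats (value of joint screw above -0.06 rad), for 0.1 s.
At the end, for the whole second after the job is handed in: The thumbscrew stands still a quarter turn (within 12 degrees) back from its seat, the fingers still grip its wing with more than 2 N, the carrier is within 4 mm of its detent, and no bystander is more than 30 mm from where it stood (all of step 1 and value of joint screw between -1.781 and -1.361 rad and velocity of joint screw between -0.05 and 0.05 rad/s and contact force between the fingers and wing above 2 N and distance of each of sample_jar, parts_tray, spanner, solvent_amber, solvent_clear, beaker, vial_box from where it was at the start of the episode below 0.03 m); the arm keeps its last pose, push and grip.
It fails at once if the carrier is pushed past the detent by more than 20 mm (value of joint carrier above 0.12 m).
It fails at once if a loose thing on the bench is moved by more than 30 mm (distance of any of sample_jar, parts_tray, spanner, solvent_amber, solvent_clear, beaker, vial_box from where it was at the start of the episode above 0.03 m).
It also fails if it takes over 51 s, if anything falls off the work surface, if the arm or the gripper's body presses on something with over 40 N, if the wrist force passes 120 N, or if a joint passes its speed limit or range.

## Working session

There is one attempt and no reset: what is moved stays moved. The work goes in short steps, Python scripts to look and compute and a shell command to move; the robot and the scene stay as the last step left them, time stands still between calls to the robot, and variables do not carry over. Pictures are saved under pics/ and viewed, and the job is handed in when it is done.

```bash
mkdir -p pics; ls; python3 - <<'E'
from station import manip
import cv2
o=manip.get_obs();print(o)
for n in ["scene","top","wrist"]:
    m=manip.camera_model(n);print(n,m)
    cv2.imwrite(f"pics/{n}0.png",manip.camera(n))
E
```

```text
pics
{'time': 0.0, 'joints': array([-1.33199979e+00,  3.20279899e-01,  1.56572071e+00,  2.91646375e-06,
        1.25737791e+00, -2.00345754e-02]), 'dq': array([ 0.00071353,  0.00159845, -0.00080001,  0.00172809, -0.00019088,
        0.00029061]), 'joint_efforts': array([ 2.74660539e-03, -4.15517342e+01, -2.34160835e+01,  2.02176061e-04,
        8.34985811e-03,  5.98539373e-06]), 'ee_pos': array([ 0.14703763, -0.555373  ,  0.23047297]), 'tcp_rot': array([-1.57258179e+00,  3.85490237e-05, -2.88276248e+00]), 'contact_force': array([0.25318865, 0.62563852, 0.32097993]), 'ft_torque': array([-0.06812229, -0.01618702,  0.00341163]), 'gripper_width': 0.9973163459779149}
scene {'vfov': 47.715557929496704, 'cx': 256.13889739415407, 'cy': 192.32668616641138, 'rvec': array([ 1.54405241,  2.21282314, -0.71669797]), 'tvec': array([ 0.22669645, -0.37792416,  1.73847711])}
top {'vfov': 57.91479820081236, 'cx': 247.57176696770588, 'cy': 194.11937430080317, 'rvec': array([ 2.19855374, -2.17641231,  0.07472837]), 'tvec': array([-0.01927837,  0.56444104,  1.35528316])}
wrist {'vfov': 60.01029878678946, 'cx': 249.89456253806546, 'cy': 196.77122741975907, 'rvec': array([-2.28645478,  1.7599324 ,  0.27466781]), 'tvec': array([-0.57497223, -0.04005784,  0.37997443])}
```

View pics/scene0.png

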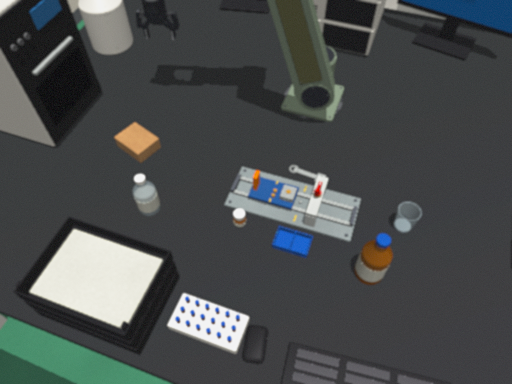

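View pics/top0.png

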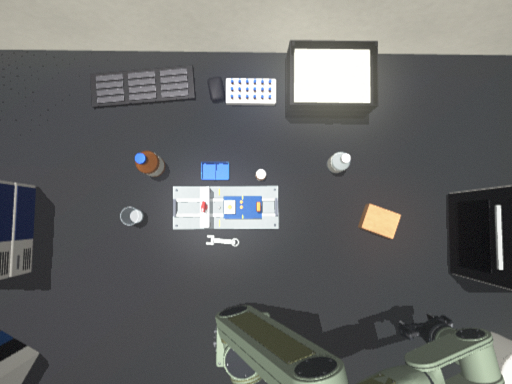

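View pics/wrist0.png

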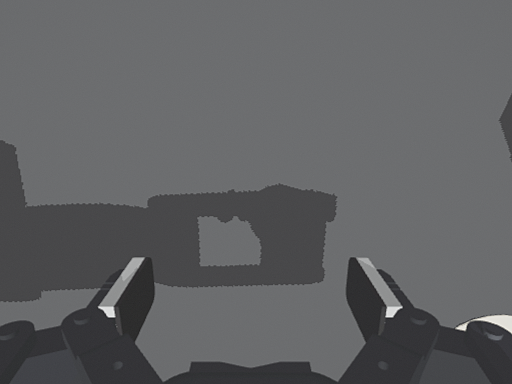

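```bash
cat > h.py <<'E'
import numpy as np, cv2
from station import manip
def K(m): 
    f=192/np.tan(np.radians(m['vfov']/2)); return np.array([[f,0,m['cx']],[0,f,m['cy']],[0,0,1]])
def proj(m,P): return cv2.projectPoints(np.atleast_2d(np.array(P,float)),m['rvec'],m['tvec'],K(m),None)[0][:,0]
def back(m,uv,z):
    R=cv2.Rodrigues(m['rvec'])[0]; C=-R.T@m['tvec']
    d=R.T@np.linalg.inv(K(m))@np.array([uv[0],uv[1],1.]); return C+d*(z-C[2])/d[2]
E
python3 - <<'E'
from h import *
for n,(a,b,c,d) in {"top":(160,290,160,260),"scene":(210,380,150,260)}.items():
    im=cv2.imread(f"pics/{n}0.png")[c:d,a:b]; s=6 if n=="top" else 4.7
    cv2.imwrite(f"pics/{n}0z.png",cv2.resize(im,None,fx=s,fy=s,interpolation=cv2.INTER_CUBIC))
m=manip.camera_model("top")
for uv in [(173,187),(279,187),(279,229),(173,229)]: print(back(m,uv,.012))
E
```

```text
[0.59050182 0.28392077 0.012     ]
[ 0.59480591 -0.13858258  0.012     ]
[ 0.42809587 -0.13924564  0.012     ]
[0.4238872 0.279828  0.012    ]
```

View pics/top0z.png

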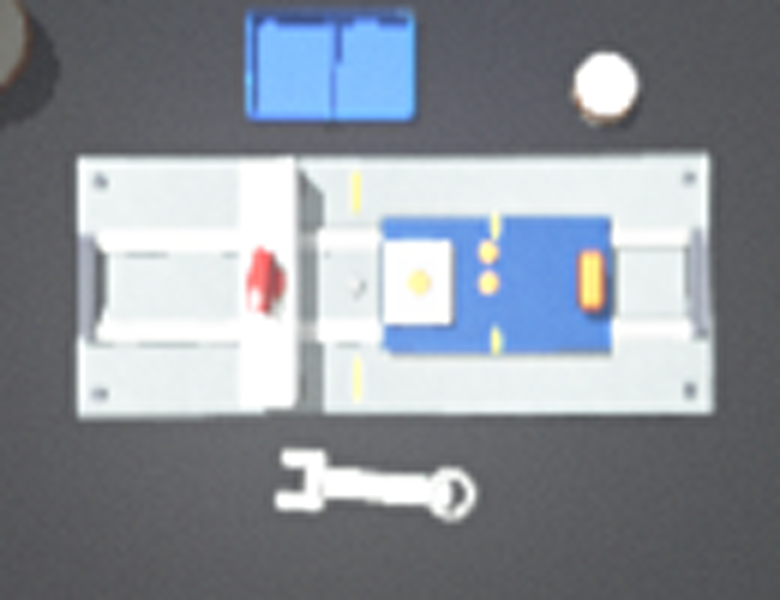

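View pics/scene0z.png

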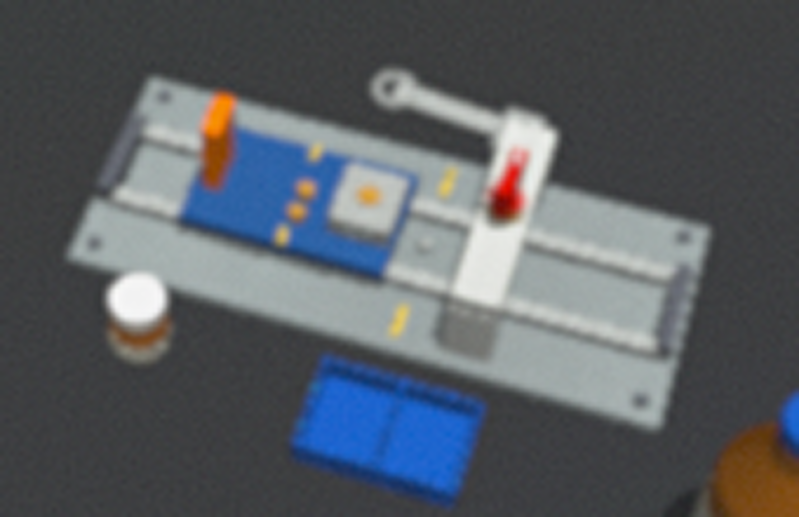

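```bash
python3 - <<'E'
from h import *
from scipy.optimize import least_squares
T=lambda x,y:(160+(x+.5)/6-.5,160+(y+.5)/6-.5)
S=lambda x,y:(210+(x+.5)/4.7-.5,150+(y+.5)/4.7-.5)
mt,ms=manip.camera_model("top"),manip.camera_model("scene")
B=[(mt,T(78,155),(.085,.21,.012)),(mt,T(711,153),(.085,-.21,.012)),(mt,T(714,414),(-.085,-.21,.012)),(mt,T(77,416),(-.085,.21,.012)),
(ms,S(152,76),(-.085,-.21,.012)),(ms,S(711,228),(-.085,.21,.012)),(ms,S(661,430),(.085,.21,.012)),(ms,S(67,262),(.085,-.21,.012))]
# carrier: cell centre y= cq (relative), tab y=cq-.11; top-left etc
C=[(mt,T(495,227),(.0,-.05,.038),0),(mt,T(497,340),(0,-.05,.038),0),(ms,S(316,152),(0,-.05,.038),0),(ms,S(282,236),(0,-.05,.038),0),
(mt,T(381,285),(0,.025,.038),0),(mt,T(611,285),(0,-.125,.038),0)]
def w(p,P): c,s=np.cos(p[2]),np.sin(p[2]); return (p[0]+c*P[0]-s*P[1],p[1]+s*P[0]+c*P[1],P[2])
def r(p): return np.concatenate([proj(m,w(p,P))[0]-uv for m,uv,P in B])
s=least_squares(r,[.51,.07,0]);print(s.x,np.round(s.fun,2))
p=s.x
print("bridge/screw",w(p,(0,.075,.116)))
for m,uv,P,_ in C:
    b=back(m,uv,.038); d=b[:2]-p[:2]; c,sn=np.cos(p[2]),np.sin(p[2])
    ly=-sn*d[0]+c*d[1]; print("cell y",ly-P[1],"carrier q",ly-P[1]-.075+.1)
for m,uv in [(mt,T(592,278)),(ms,S(220,101))]:print("tab",back(m,uv,.104))
for uv in [T(265,250),T(270,300)]: print('wing',back(mt,uv,.13))
E
```

```text
[0.51466868 0.07587507 0.01794208] [-0.41  0.23 -0.58 -0.25 -0.5  -0.95 -0.54 -0.44 -0.28  0.15 -0.27 -0.05
 -0.44 -0.5  -0.19 -1.45]
bridge/screw (np.float64(0.5133230982032638), np.float64(0.1508629989947715), 0.116)
cell y -0.018763566068116633 carrier q 0.006236433931883376
cell y -0.019561413107858958 carrier q 0.005438586892141051
cell y -0.017279246300333354 carrier q 0.007720753699666655
cell y -0.017429651348100053 carrier q 0.007570348651899955
cell y -0.019488914837573874 carrier q 0.005511085162426127
cell y -0.01883406712404531 carrier q 0.006165932875954697
tab [ 0.51544089 -0.05354523  0.104     ]
tab [ 0.5060497  -0.05352788  0.104     ]
wing [0.52951859 0.14550204 0.13      ]
wing [0.49928613 0.14191594 0.13      ]
```

```bash
python3 -m crank '[[0,-0.03,0,-0.0245,-5],[0,-0.06,0,-0.049,-10],[0,-0.09,0,-0.0735,-15],[0,-0.12,0,-0.098,-20],[0,-0.15,0,-0.1225,-25],[0,-0.18,0,-0.147,-30],[0,-0.21,0,-0.1715,-35],[0,-0.24,0,-0.196,-40]]'; python3 - <<'E'
from h import *
o=manip.get_obs()
from scipy.spatial.transform import Rotation as R
Rm=R.from_euler('xyz',o['tcp_rot']).as_matrix()
print(o['joints'],o['ee_pos'],o['tcp_rot'])
print(Rm.T@(np.array([.516,-.054,.2])-o['ee_pos']))
E
```

```text
time: 0.82
ee_pos: [0.3295, -0.3032, 0.2312]
tcp_rot: [-1.571, 0.0, -2.181]
contact_force: [0.5, 0.2, -0.6]
gripper_width: 1.002
[-7.69485189e-01  1.18439481e-01  1.83329029e+00  1.30883494e-05
  1.18989032e+00 -1.59488188e-01] [ 0.32954396 -0.30320323  0.23122513] [-1.57082149e+00  1.63533989e-05 -2.18079819e+00]
[-0.31107304  0.03122997  0.01006811]
```

```bash
python3 -m crank '[[0,-0.039,0,0.001,-7],[0,-0.078,0,0.002,-14],[0,-0.117,0,0.004,-21],[0,-0.156,0,0.005,-28],[0,-0.195,0,0.006,-35],[0,-0.234,0,0.008,-42],[0,-0.273,0,0.009,-49],[0,-0.311,0,0.01,-56]]'; python3 -m crank '[[0,0,0,0,-7],[0,0,0,0,-14],[0,0,0,0,-21],[0,0,0,0,-28],[0,0,0,0,-35],[0,0,0,0,-42],[0,0,0,0,-49],[0,0,0,0,-56]]'; python3 - <<'E'
from h import *
cv2.imwrite("pics/wrist1.png",manip.camera("wrist"))
o=manip.get_obs()
print(o['joints'],o['ee_pos'],o['tcp_rot'])
m=manip.camera_model("wrist");print(m)
E
```

```text
time: 1.48
ee_pos: [0.5171, -0.0545, 0.2311]
tcp_rot: [-1.571, -0.0, -1.201]
contact_force: [0.8, -1.3, 0.5]
gripper_width: 1.002
time: 2.15
ee_pos: [0.5161, -0.0565, 0.231]
tcp_rot: [-1.571, 0.001, -0.224]
contact_force: [-0.6, 0.1, -0.2]
gripper_width: 1.004
[-1.31069495e-01  2.32417118e-01  1.68899273e+00 -1.03192351e-04
  1.22089539e+00 -1.48164481e+00] [ 0.51610458 -0.05646724  0.23099249] [-1.57095630e+00  7.01120135e-04 -2.20185664e-01]
{'vfov': 60.01029878678946, 'cx': 249.89456253806546, 'cy': 196.77122741975907, 'rvec': array([-2.25495237, -1.80602971, -0.27752045]), 'tvec': array([-0.05661223, -0.53090053,  0.22454061])}
```

View pics/wrist1.png

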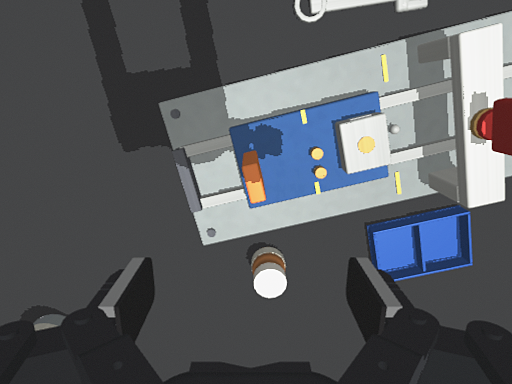

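```bash
python3 - <<'E'
from h import *
im=cv2.imread("pics/wrist1.png")
cv2.imwrite("pics/w1a.png",cv2.resize(im[90:250,150:330],None,fx=4,fy=3.75,interpolation=cv2.INTER_CUBIC)) if 0 else cv2.imwrite("pics/w1a.png",cv2.resize(im[95:245,150:340],None,fx=4,fy=4,interpolation=cv2.INTER_CUBIC))
cv2.imwrite("pics/w1b.png",cv2.resize(im[20:215,362:512],None,fx=3,fy=3,interpolation=cv2.INTER_CUBIC))
E
```

```text
(no output)
```

View pics/w1a.png

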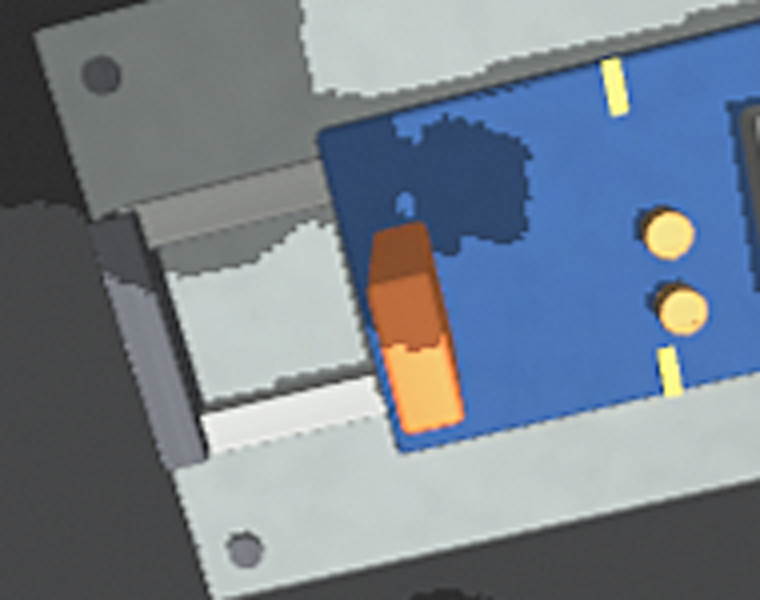

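View pics/w1b.png

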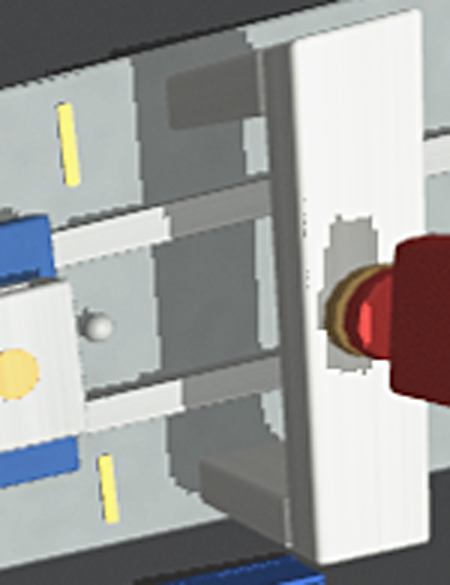

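```bash
python3 - <<'E'
from h import *
from scipy.optimize import least_squares
m=manip.camera_model("wrist")
B=[((384.7,68.3),None),]
pts=[((159,103.5),(-.085,-.21,.012)),((203,244.2),(.085,-.21,.012)),((459.7,34),(-.076,.058,.084)),((502,24),(-.076,.092,.084)),((504.7,201.7),(.076,.092,.084)),((468,207.3),(.076,.058,.084))]
def w(p,P): c,s=np.cos(p[2]),np.sin(p[2]); return (p[0]+c*P[0]-s*P[1],p[1]+s*P[0]+c*P[1],P[2])
s=least_squares(lambda p:np.concatenate([proj(m,w(p,P))[0]-uv for uv,P in pts]),[.51,.07,0]);p=s.x;print(p,np.round(s.fun,1))
def loc(uv,z):
    b=back(m,uv,z);d=b[:2]-p[:2];c,sn=np.cos(p[2]),np.sin(p[2]);return b,np.array([c*d[0]+sn*d[1],-sn*d[0]+c*d[1]])
for n,uv,z in [("basemark",(384.7,68.3),.012),("basemark",(398,182.7),.012),("carmark",(303.75,116.75),.038),("carmark",(317.75,187.75),.038),("tab",(254.25,183.25),.104),
 ("tabc",(150+370/4,95+290/4),.104),("tabc",(150+430/4,95+275/4),.104),("tabc",(150+463/4,95+415/4),.104),("tabc",(150+405/4,95+433/4),.104)]:
    print(n,*loc(uv,z))
print("screw",w(p,(0,.075,.116)),"tab target",w(p,(0,-.035,.1)))
E
```

```text
[0.51105479 0.07412278 0.01824063] [-1.4 -0.8 -0.3  1.7 -0.5 -0.1  1.3 -1.3  0.8 -0.3 -0.3  2.3]
basemark [0.44816025 0.09819268 0.012     ] [-0.06244504  0.02521307]
basemark [0.57218446 0.10083958 0.012     ] [0.06160681 0.02559737]
carmark [0.47489011 0.00604491 0.038     ] [-0.03740038 -0.06740692]
carmark [0.54983819 0.00796918 0.038     ] [ 0.03757033 -0.06685   ]
tab [ 0.51279202 -0.05298371  0.104     ] [-0.00058143 -0.12711704]
tabc [ 0.49746387 -0.05958519  0.104     ] [-0.01602743 -0.13343784]
tabc [ 0.49708981 -0.04678331  0.104     ] [-0.01616793 -0.12063127]
tabc [ 0.52831295 -0.04634699  0.104     ] [ 0.01505797 -0.12076451]
tabc [ 0.52956813 -0.05930471  0.104     ] [ 0.0160766  -0.13374298]
screw (np.float64(0.5096868148696804), np.float64(0.14911030789168014), 0.116) tab target (np.float64(0.5116931732037883), np.float64(0.03912860702178473), 0.1)
```

```bash
python3 -m crank '[[0,0,0,0,-7],[0,0,0,0,-13.6],[0,0,0,0,-13.6],[0,0,0,0,-13.6],[0,0,0,0,-13.6],[0,0,0,0,-13.6],[0,0,0,0,-13.6],[0,0,0,0,-13.6]]';python3 - <<'E'
from h import *
o=manip.get_obs()
from scipy.spatial.transform import Rotation as R
Rm=R.from_euler('xyz',o['tcp_rot']).as_matrix()
print(o['joints'],o['ee_pos'],o['tcp_rot'])
print(Rm.T@(np.array([.5135,-.053,.07])-o['ee_pos']))
E
```

```text
time: 2.87
ee_pos: [0.5163, -0.0565, 0.2313]
tcp_rot: [-1.571, -0.0, 0.006]
contact_force: [-0.2, 0.8, -0.3]
gripper_width: 1.002
[-1.31109760e-01  2.32183080e-01  1.68850192e+00 -7.83554951e-05
  1.22085372e+00 -1.70836145e+00] [ 0.51633137 -0.05651074  0.23130194] [-1.57087663e+00 -4.33252084e-05  6.48222403e-03]
[-0.00281554  0.16130153  0.00354197]
```

```bash
python3 -m crank '[[0,-0.003,0.02,0.0035,-0.7],[0,-0.003,0.05,0.0035,-0.7],[0,-0.003,0.08,0.0035,-0.7],[0,-0.003,0.105,0.0035,-0.7],[0,-0.003,0.13,0.0035,-0.7],[0,-0.003,0.15,0.0035,-0.7],[0,-0.003,0.161,0.0035,-0.7],[0,-0.003,0.161,0.0035,-0.7]]';python3 - <<'E'
from h import *
cv2.imwrite("pics/wrist2.png",manip.camera("wrist"))
o=manip.get_obs();print(o['ee_pos'],o['tcp_rot'])
E
```

```text
time: 3.53
ee_pos: [0.5114, -0.0528, 0.0678]
tcp_rot: [-1.57, 0.006, 0.019]
contact_force: [0.1, 0.3, -0.1]
gripper_width: 1.0
[ 0.51258534 -0.05295838  0.06931841] [-1.57048105  0.0027064   0.01917178]
```

View pics/wrist2.png

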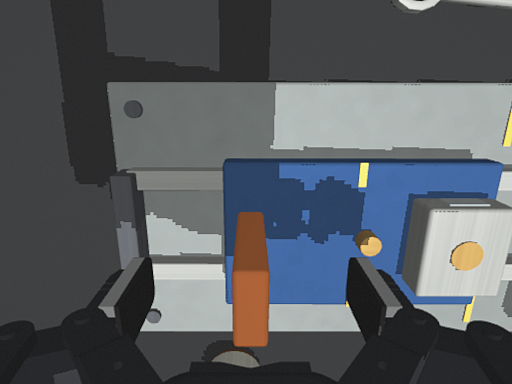

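```bash
for i in 1 2; do python3 -m crank '[[255,0,0,0,0],[255,0,0,0,0],[255,0,0,0,0],[255,0,0,0,0],[255,0,0,0,0],[255,0,0,0,0],[255,0,0,0,0],[255,0,0,0,0]]'; done;python3 - <<'E'
from h import *
o=manip.get_obs();print(o['ee_pos'],o['tcp_rot'])
im=manip.camera("top")[160:260,160:290]
cv2.imwrite("pics/top1z.png",cv2.resize(im,None,fx=6,fy=6,interpolation=cv2.INTER_CUBIC))
cv2.imwrite("pics/wrist3.png",manip.camera("wrist"))
E
```

```text
time: 4.25
ee_pos: [0.5135, -0.0531, 0.0709]
tcp_rot: [-1.571, -0.001, 0.019]
contact_force: [-0.4, 0.2, 5.1]
gripper_width: 0.152
time: 4.92
ee_pos: [0.5135, -0.0531, 0.0709]
tcp_rot: [-1.571, -0.001, 0.019]
contact_force: [-1.5, -1.0, 5.9]
gripper_width: 0.153
[ 0.51353104 -0.05310094  0.07086745] [-1.57094229e+00 -7.42820244e-04  1.94496777e-02]
```

View pics/wrist3.png

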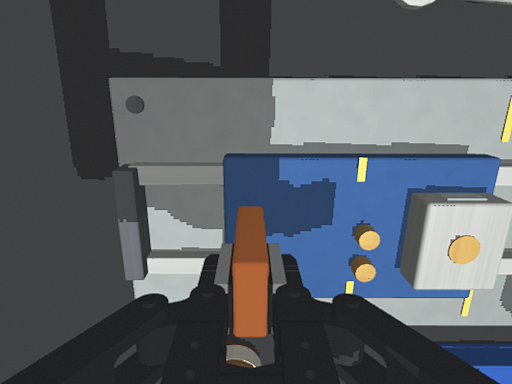

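```bash
python3 -m crank '[[255,0,0,0.008,0],[255,0,0,0.02,0],[255,0,0,0.034,0],[255,0,0,0.048,0],[255,0,0,0.061,0],[255,0,0,0.07,0],[255,0,0,0.075,0],[255,0,0,0.075,0]]';python3 - <<'E'
from h import *
o=manip.get_obs();print(o['ee_pos'],o['tcp_rot'])
m=manip.camera_model("wrist")
cv2.imwrite("pics/wrist4.png",manip.camera("wrist"))
E
```

```text
time: 5.68
ee_pos: [0.5122, 0.023, 0.0709]
tcp_rot: [-1.57, -0.001, 0.02]
contact_force: [-0.8, 0.3, 4.8]
gripper_width: 0.155
[0.51223674 0.02300105 0.07087109] [-1.57034160e+00 -1.22395261e-03  2.02631055e-02]
```

View pics/wrist4.png

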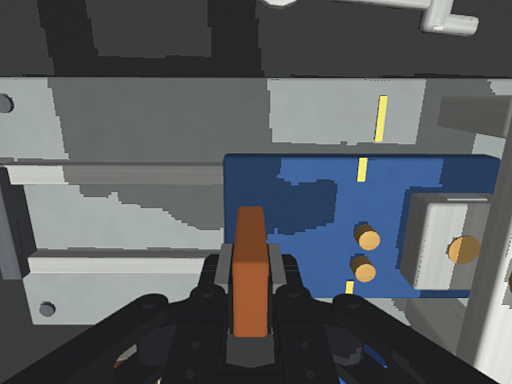

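```bash
python3 - <<'E'
from h import *
m=manip.camera_model("wrist")
im=cv2.imread("pics/wrist4.png").astype(int)
yel=((im[...,2]>180)&(im[...,1]>170)&(im[...,0]<150)).astype(np.uint8)
n,l,st,c=cv2.connectedComponentsWithStats(yel)
for i in range(1,n):
    if st[i,4]>20: print(st[i],c[i])
a=back(m,(381,118),.012);b=back(m,(362,169),.038);print(a,b)
for i in range(1,n):
    if st[i,4]>20: print(back(m,c[i],.012 if c[i][1]<150 else .038))
E
```

```text
[375  96  12  46 324] [380.62345679 118.38580247]
[357 158  10  24 184] [361.73369565 169.25      ]
[360 231  19  19 250] [368.948 239.528]
[450 241   7  17  33] [451.72727273 248.60606061]
[356 264  19  14 175] [364.50285714 270.98857143]
[345 281   9  13  84] [349.20238095 286.76190476]
[0.44802136 0.09823407 0.012     ] [0.47329122 0.08168715 0.038     ]
[0.44824824 0.09804217 0.012     ]
[0.47343191 0.08156011 0.038     ]
[0.5148127  0.09079334 0.038     ]
[0.51962433 0.13983004 0.038     ]
[0.53536862 0.09077847 0.038     ]
[0.54634393 0.08283934 0.038     ]
```

```bash
python3 -m crank '[[255,0,0,0.003,0],[255,0,0,0.006,0],[255,0,0,0.009,0],[255,0,0,0.012,0],[255,0,0,0.0145,0],[255,0,0,0.0165,0],[255,0,0,0.0165,0],[255,0,0,0.0165,0]]';python3 - <<'E'
from h import *
o=manip.get_obs();print(o['ee_pos'],o['tcp_rot'])
m=manip.camera_model("wrist")
im=manip.camera("wrist");cv2.imwrite("pics/wrist5.png",im);im=im.astype(int)
yel=((im[...,2]>180)&(im[...,1]>170)&(im[...,0]<150)).astype(np.uint8)
n,l,st,c=cv2.connectedComponentsWithStats(yel)
for i in range(1,n):
    if st[i,4]>20: print(st[i],back(m,c[i],.012 if c[i][1]<150 else .038))
E
```

```text
time: 6.4
ee_pos: [0.512, 0.039, 0.0709]
tcp_rot: [-1.57, -0.001, 0.019]
contact_force: [0.2, 2.4, 4.8]
gripper_width: 0.155
[0.51196416 0.0389737  0.07085509] [-1.56988715e+00 -1.23719613e-03  1.91498756e-02]
[348  96  11  45 315] [0.4480487  0.09824077 0.012     ]
[357 158  10  24 185] [0.47313222 0.09783886 0.038     ]
[360 231  19  19 268] [0.51481109 0.10714953 0.038     ]
[356 264  19  15 214] [0.53537889 0.10754051 0.038     ]
[346 281   8  13  85] [0.54603658 0.09916032 0.038     ]
```

View pics/wrist5.png

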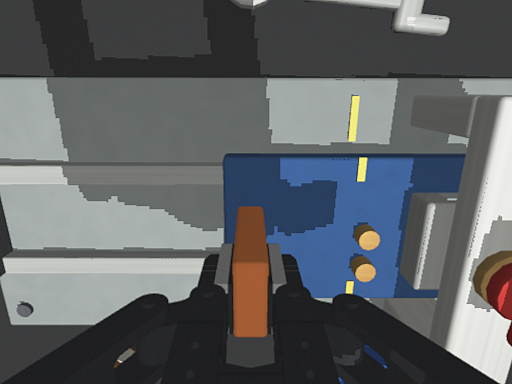

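```bash
python3 -m crank '[[0,0,0,0,0],[0,0,0,0,0],[0,0,0,0,0],[0,0,0,0,0],[0,0,0,0,0],[0,0,0,0,0],[0,0,0,0,0],[0,0,0,0,0]]';python3 - <<'E'
from h import *
o=manip.get_obs();print(o['ee_pos'],o['tcp_rot'])
m=manip.camera_model("wrist")
im=manip.camera("wrist");cv2.imwrite("pics/wrist6.png",im);im=im.astype(int)
yel=((im[...,2]>180)&(im[...,1]>170)&(im[...,0]<150)).astype(np.uint8)
n,l,st,c=cv2.connectedComponentsWithStats(yel)
for i in range(1,n):
    if st[i,4]>20: print(st[i],back(m,c[i],.012 if c[i][1]<150 else .038))
E
```

```text
time: 7.12
ee_pos: [0.5115, 0.0384, 0.0703]
tcp_rot: [-1.571, 0.0, 0.02]
contact_force: [-0.2, -0.0, 0.4]
gripper_width: 0.997
[0.51148875 0.03841862 0.07025629] [-1.57091018e+00  1.55204854e-05  1.97256965e-02]
[350  97  11  46 326] [0.44825861 0.09830583 0.012     ]
[359 159  10  24 187] [0.47314328 0.09817796 0.038     ]
[362 233  19  18 233] [0.51462312 0.10772413 0.038     ]
[333 299   8  18 111] [0.56011042 0.09232532 0.038     ]
```

View pics/wrist6.png

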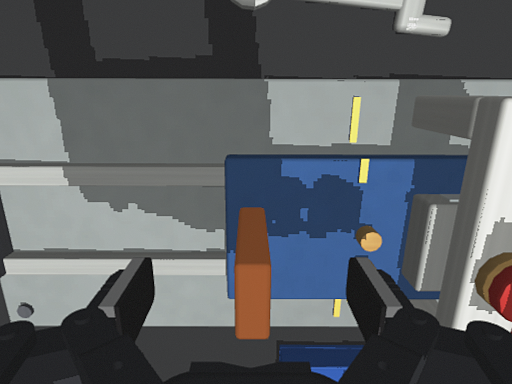

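```bash
python3 -m crank '[[0,0,-0.035,0,0],[0,0,-0.07,0,0],[0,0,-0.105,0,0],[0,0,-0.14,0,0],[0,0.001,-0.14,0.035,0],[0,0.001,-0.14,0.075,0],[0,0.001,-0.14,0.111,0],[0,0.001,-0.14,0.111,0]]';python3 - <<'E'
from h import *
o=manip.get_obs();print(o['ee_pos'],o['tcp_rot'],o['joints'])
m=manip.camera_model("wrist");print(m['rvec'],m['tvec'])
im=manip.camera("wrist");cv2.imwrite("pics/wrist7.png",im)
im=manip.camera("top")[160:260,160:290]
cv2.imwrite("pics/top7z.png",cv2.resize(im,None,fx=6,fy=6,interpolation=cv2.INTER_CUBIC))
E
```

```text
time: 7.83
ee_pos: [0.5102, 0.1546, 0.2106]
tcp_rot: [-1.568, -0.001, 0.024]
contact_force: [-0.2, -0.4, -0.2]
gripper_width: 1.008
[0.51019585 0.1545986  0.21056729] [-1.56752591e+00 -1.09617659e-03  2.41582536e-02] [ 0.27091592  0.26750089  1.69420138  0.00314292  1.17803033 -1.3252407 ]
[-2.03375152 -2.08228384 -0.32568114] [-0.14206318 -0.52238857  0.20450076]
```

View pics/wrist7.png

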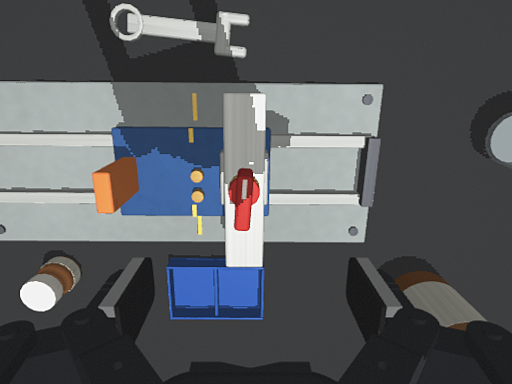

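```bash
python3 - <<'E'
from h import *
im=cv2.imread("pics/wrist7.png")[85:275,190:300]
cv2.imwrite("pics/w7z.png",cv2.resize(im,None,fx=4,fy=4,interpolation=cv2.INTER_CUBIC)[:800])
E
```

```text
(no output)
```

View pics/w7z.png

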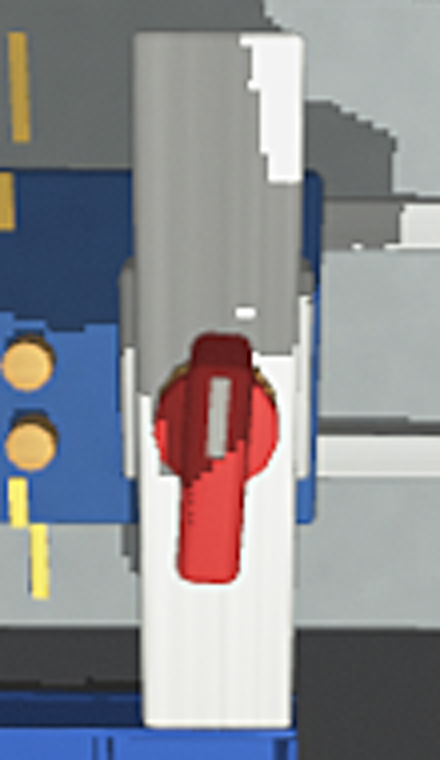

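```bash
python3 - <<'E'
from h import *
o=manip.get_obs();m=manip.camera_model("wrist")
R=cv2.Rodrigues(m['rvec'])[0]; print("C",-R.T@m['tvec'],o['ee_pos'],o['tcp_rot'])
Z=lambda x,y:(190+(x+.5)/4-.5,85+(y+.5)/4-.5)
q=[back(m,Z(*p),.13) for p in [(188,372),(250,372),(240,580),(179,580)]]
for a in q: print(a)
t=(q[0]+q[1])/2;b=(q[2]+q[3])/2;d=b-t
print("wing ang",np.arctan2(d[1],d[0]),np.linalg.norm(d),(t+b)/2)
for e in [q[3]-q[0],q[2]-q[1]]: print(np.arctan2(e[1],e[0]))
q=[back(m,Z(*p),.084) for p in [(135,32),(303,32),(292,728),(145,728)]]
for a in q: print(a)
print(np.mean(q,0))
E
```

```text
C [0.43236512 0.14806989 0.35315384] [0.51001185 0.15042179 0.21009068] [-1.57136153e+00  2.78402580e-04  2.25610744e-02]
[0.48927461 0.13988106 0.13      ]
[0.4890313  0.15059483 0.13      ]
[0.52798428 0.14972841 0.13      ]
[0.52823837 0.13864891 0.13      ]
wing ang -0.026926789985913396 0.03897249997013714 [0.50863214 0.1447133  0.13      ]
-0.0316122096026509
-0.022238890169090107
[0.4335912  0.12725862 0.084     ]
[0.43286497 0.15969745 0.084     ]
[0.58384721 0.16269658 0.084     ]
[0.58461937 0.12927934 0.084     ]
[0.50873069 0.144733   0.084     ]
```

```bash
python3 -m crank '[[0,-0.001,0,-0.001,2.8],[0,-0.001,0.02,-0.001,2.8],[0,-0.001,0.04,-0.001,2.8],[0,-0.001,0.045,-0.001,2.8],[0,-0.001,0.045,-0.001,2.8],[0,-0.001,0.045,-0.001,2.8],[0,-0.001,0.045,-0.001,2.8],[0,-0.001,0.045,-0.001,2.8]]';python3 - <<'E'
from h import *
m=manip.camera_model("wrist");o=manip.get_obs()
im=manip.camera("wrist");cv2.imwrite("pics/wrist8.png",im)
print(o['ee_pos'],o['tcp_rot'],m['rvec'],m['tvec'])
cv2.imwrite("pics/w8z.png",cv2.resize(im[85:285,190:310],None,fx=3,fy=3,interpolation=cv2.INTER_CUBIC))
E
```

```text
time: 8.6
ee_pos: [0.5101, 0.1484, 0.1664]
tcp_rot: [-1.57, -0.002, -0.029]
contact_force: [0.5, -0.6, -0.3]
gripper_width: 1.0
[0.51009578 0.14835786 0.1664403 ] [-1.57029777 -0.00218807 -0.02949367] [-2.08313341 -2.02219878 -0.31458283] [-0.16258245 -0.50128     0.16471785]
```

View pics/w8z.png

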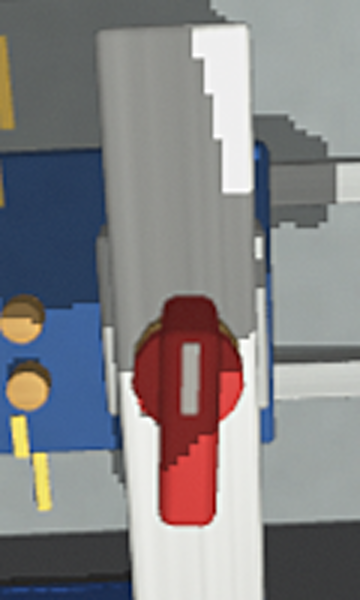

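View pics/wrist8.png

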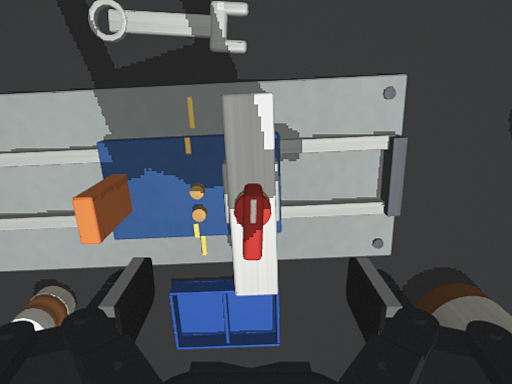

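```bash
python3 - <<'E'
from h import *
m=dict(manip.camera_model("wrist"));o=manip.get_obs();print(o['ee_pos'],o['tcp_rot'])
m['rvec']=np.array([-2.08313341,-2.02219878,-0.31458283]);m['tvec']=np.array([-0.16258245,-0.50128,0.16471785])
Z=lambda x,y:(190+(x+.5)/3-.5,85+(y+.5)/3-.5)
q=[back(m,Z(*p),.13) for p in [(162,330),(217,330),(215,524),(160,524)]]
for a in q: print(a)
t=(q[0]+q[1])/2;b=(q[2]+q[3])/2;d=b-t
print(np.arctan2(d[1],d[0]),np.linalg.norm(d),(t+b)/2)
E
```

```text
[0.50998509 0.14841325 0.16632196] [-1.57032722 -0.00201485 -0.02938183]
[0.48795446 0.14465891 0.13      ]
[0.48826142 0.15500982 0.13      ]
[0.52903514 0.15384778 0.13      ]
[0.52870848 0.14281338 0.13      ]
-0.03687332501590793 0.04079159367259729 [0.50848987 0.14908247 0.13      ]
```

```bash
python3 -m crank '[[0,-0.001,0.015,0.0007,0.3],[0,-0.001,0.03,0.0007,0.3],[0,-0.001,0.045,0.0007,0.3],[0,-0.001,0.055,0.0007,0.3],[0,-0.001,0.061,0.0007,0.3],[0,-0.001,0.061,0.0007,0.3],[0,-0.001,0.061,0.0007,0.3],[0,-0.001,0.061,0.0007,0.3]]'; python3 -m crank '[[255,0,0,0,0],[255,0,0,0,0],[255,0,0,0,0],[255,0,0,0,0],[255,0,0,0,0],[255,0,0,0,0],[255,0,0,0,0],[255,0,0,0,0]]';python3 - <<'E'
from h import *
o=manip.get_obs();print(o['ee_pos'],o['tcp_rot'],o['joints'],o['ft_torque'],o['contact_force'])
im=manip.camera("wrist");cv2.imwrite("pics/wrist9.png",im)
E
```

```text
time: 9.32
ee_pos: [0.509, 0.1493, 0.1051]
tcp_rot: [-1.57, -0.002, -0.034]
contact_force: [1.1, -0.2, 0.2]
gripper_width: 1.001
time: 9.98
ee_pos: [0.5084, 0.1498, 0.1046]
tcp_rot: [-1.57, -0.0, -0.035]
contact_force: [-0.7, 4.4, 2.0]
gripper_width: 0.127
[0.50841629 0.14983888 0.1045728 ] [-1.56955493e+00 -2.90752140e-04 -3.47582479e-02] [ 2.64243455e-01  3.64831259e-01  1.84920729e+00  1.37623648e-03
  9.26911037e-01 -1.27262062e+00] [0.55291857 0.2088934  0.06749801] [-0.69186069  4.39362604  1.992155  ]
```

View pics/wrist9.png

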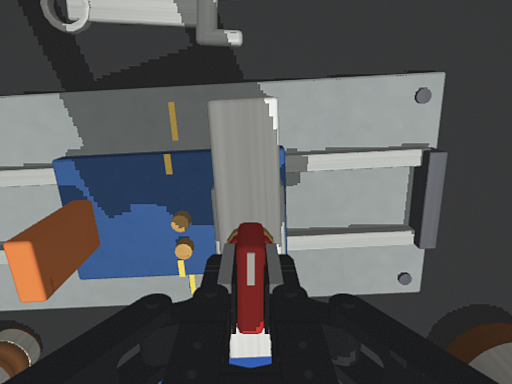

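```bash
python3 -m crank '[[255,0,0,0,5],[255,0,0,0,10],[255,0,0,0,15],[255,0,0,0,20],[255,0,0,0,25],[255,0,0,0,30],[255,0,0,0,35],[255,0,0,0,37]]'; python3 -m crank '[[255,0,0,0,0.5],[255,0,0,0,1],[255,0,0,0,1.5],[255,0,0,0,2],[255,0,0,0,2.5],[255,0,0,0,3],[255,0,0,0,3],[255,0,0,0,3]]';python3 - <<'E'
from h import *
o=manip.get_obs();print(o['ee_pos'],o['tcp_rot'],o['joints'],o['ft_torque'],o['contact_force'],o['joint_efforts'])
E
```

```text
time: 10.7
ee_pos: [0.5087, 0.1507, 0.1046]
tcp_rot: [-1.568, 0.001, -0.684]
contact_force: [-1.5, 8.1, 1.5]
gripper_width: 0.123
time: 11.37
ee_pos: [0.5088, 0.1508, 0.1046]
tcp_rot: [-1.568, 0.001, -0.733]
contact_force: [0.3, 7.5, 1.1]
gripper_width: 0.129
[0.5087733  0.15077706 0.10460026] [-1.56777988e+00  1.15998327e-03 -7.33488132e-01] [ 0.26486978  0.3650678   1.84873213  0.00326472  0.92588806 -0.57439668] [ 1.17040833  0.18656115 -0.03119039] [0.29340028 7.5102974  1.14831825] [-3.84101897e+00 -3.90228188e+01 -1.79780477e+01 -1.76002935e+00
  3.29746557e-01 -1.77226227e-02]
```

```bash
python3 -m crank '[[255,-0.001,0,0.001,0.5],[255,-0.001,0,0.001,1],[255,-0.001,0,0.001,1.5],[255,-0.001,0,0.001,2],[255,-0.001,0,0.001,2.5],[255,-0.001,0,0.001,3],[255,-0.001,0,0.001,3],[255,-0.001,0,0.001,3]]';python3 - <<'E'
from h import *
o=manip.get_obs();print(o['ee_pos'],o['tcp_rot'],o['joints'],o['ft_torque'],o['contact_force'],o['joint_efforts'])
cv2.imwrite("pics/wrist10.png",manip.camera("wrist"))
E
```

```text
time: 12.03
ee_pos: [0.5088, 0.1509, 0.1046]
tcp_rot: [-1.57, -0.001, -0.783]
contact_force: [0.2, 4.6, 2.8]
gripper_width: 0.132
[0.50877488 0.15090882 0.1045851 ] [-1.56964992e+00 -8.78094354e-04 -7.83148025e-01] [ 2.66788643e-01  3.65371273e-01  1.84827077e+00 -2.39099652e-04
  9.26519279e-01 -5.20716690e-01] [0.81558442 0.035239   0.80959933] [0.20834496 4.56626946 2.7946664 ] [ -3.25575694 -38.08240771 -17.08043575  -0.65799728   0.52824799
   0.82395215]
```

View pics/wrist10.png

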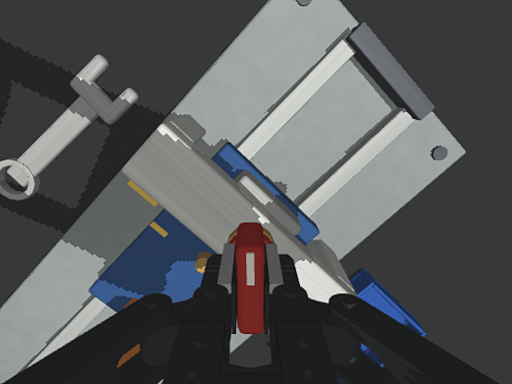

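```bash
python3 -m crank '[[255,0,0,0,-4],[255,0,0,0,-10],[255,0,0,0,-16],[255,0,0,0,-22],[255,0,0,0,-28],[255,0,0,0,-34],[255,0,0,0,-40],[255,0,0,0,-46]]'; python3 -m crank '[[255,0,0,0,-6],[255,0,0,0,-12],[255,0,0,0,-18],[255,0,0,0,-24],[255,0,0,0,-30],[255,0,0,0,-36],[255,0,0,0,-41],[255,0,0,0,-45]]'; python3 -m crank '[[255,0,0,0,0],[255,0,0,0,0],[255,0,0,0,0],[255,0,0,0,0],[255,0,0,0,0],[255,0,0,0,0],[255,0,0,0,0],[255,0,0,0,0]]';python3 - <<'E'
from h import *
o=manip.get_obs();print(o['ee_pos'],o['tcp_rot'],o['joints'],o['ft_torque'],o['contact_force'],o['joint_efforts'])
cv2.imwrite("pics/wrist11.png",manip.camera("wrist"))
for n,(a,b,c,d) in {"top":(160,290,160,260),"scene":(210,380,150,260)}.items():
    cv2.imwrite(f"pics/{n}11.png",cv2.resize(manip.camera(n)[c:d,a:b],None,fx=4.5,fy=4.5,interpolation=cv2.INTER_CUBIC))
E
```

```text
time: 12.75
ee_pos: [0.5084, 0.1498, 0.1046]
tcp_rot: [-1.572, -0.0, 0.022]
contact_force: [-0.5, 0.3, 3.7]
gripper_width: 0.127
time: 13.42
ee_pos: [0.5089, 0.1488, 0.1046]
tcp_rot: [-1.574, 0.001, 0.807]
contact_force: [1.8, -4.1, 3.9]
gripper_width: 0.123
time: 14.08
ee_pos: [0.5089, 0.1488, 0.1046]
tcp_rot: [-1.574, 0.001, 0.802]
contact_force: [1.1, -5.3, 4.4]
gripper_width: 0.127
[0.50889081 0.14881594 0.10455014] [-1.57396034e+00  1.40746690e-03  8.01853040e-01] [ 0.26487259  0.36523119  1.84861846 -0.00429822  0.92733828 -2.10520092] [-0.94751252 -0.32783278  0.06375541] [ 1.10901187 -5.28312134  4.3954419 ] [  3.11675169 -37.19041944 -17.32679307   1.51820764   0.21201954
   0.04813487]
```

View pics/wrist11.png

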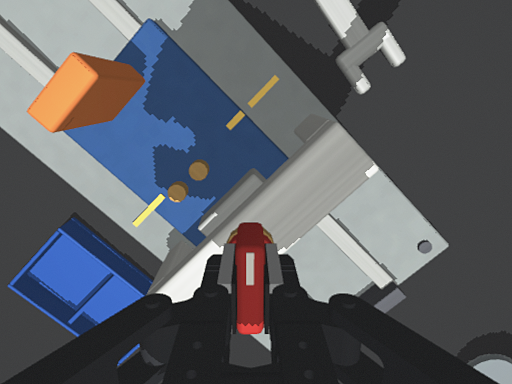

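View pics/scene11.png

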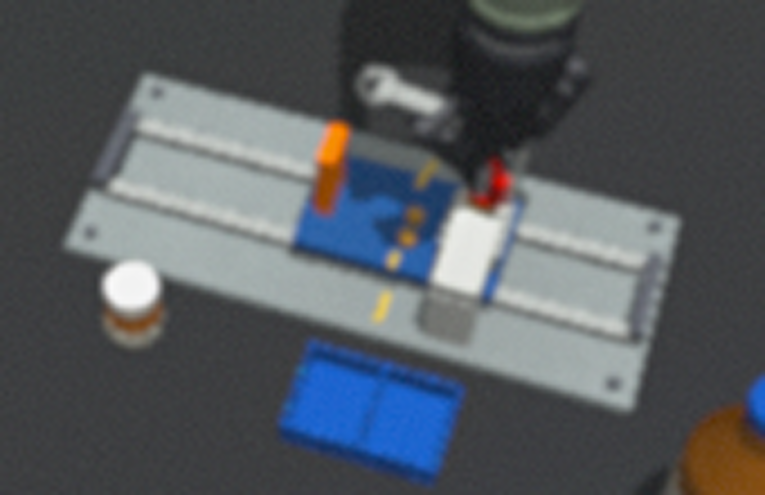

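```bash
python3 -c "
from station import manip
print(manip.hand_in())"
```

```text
the job is handed in; nothing more can be done
None
```

I gripped the carrier by its tab and slid it into the detent. I then turned the thumbscrew clockwise to its seat, backed it off a quarter turn, and handed in at about 14 s with the gripper still on the wing. Hand-in gives no verdict, so the results below come from my own last readings.

- **Carrier:** after I released the tab, the yellow marks matched to within about 1 mm. The final pictures still show them aligned.
- **Seat:** the wrist moment about the vertical axis jumped from about 0 to 0.8 N m at a tool yaw of -0.783 rad. I expected the seat at -0.767 rad.
- **Quarter turn:** the tool yaw at the end was +0.802 rad, which puts the screw at about -1.57 rad (target -1.571). This assumes the wing did not slip in the fingers; the pictures show it square between the pads.
- **Grip:** the fingers were stopped on the bar at an opening of 0.127, with a gripper close command still active. I did not measure the pad force itself.
- **Side force:** about 5 N of sideways force remained on the tool, because the grip is roughly 1 mm off the screw's axis.
- **Loose things:** the jar and tray look unmoved in the last scene picture. The spanner is partly hidden behind the arm there. I did not re-check the bottles, beaker or vial box, but the planned path stayed clear of them.

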